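# Break a stuck jar lid on the electric jar opener

## Robot

A 7-joint arm with a two-finger parallel gripper is mounted at the origin on a cart in front of the work surface, level with it; the furniture and walls round the work are solid. World frame = base frame: x ahead of the robot, y to its left, z up, the work surface at z = 0. Lengths are in m, angles in rad, forces in N, time in s.
With the tool pointing down it reaches from about 0.425 to 0.875 m from the base axis. Payload 8.4 kg.
Tool frame: the origin (TCP) lies between the finger pads; the fingertips stand 22 mm ahead of it and the grasp point (between the pads) lies 3 mm ahead of it; z points along the fingers, y is the line along which they close (so a half turn about z gives the same grasp; the last joint's range is limited). The gripper opens to 85 mm and grips with 20 to 120 N. Pads are 22 mm wide; open, the fingers measure 114 mm over their backs; the gripper's body (76 mm by 85 mm) begins 54 mm behind the grasp point. The pads swing forward as they close: fully open they stand 13 mm farther back than shut.
Start: joints at [-1.238, 0.333, 0.04, 1.465, -0.013, 1.343, -0.059], TCP at [0.272, 0.59, 0.253] pointing down, gripper open.
Joint ranges: [-2.58, 2.58], [-0.38, 2.09], [-1.3, 1.39], [0.25, 2.4], [-1.5, 4.64], [0.08, 2.09], [-2.65, 2.65]. Speed limits (rad/s): [2.22, 2.22, 2.79, 2.79, 3.14, 3.14, 3.14].

## Interface

Orientations are given as a unit quaternion [w, x, y, z].
In Python, from cell import manip, camera gives the robot as it stands.
- The arm moves only by the tool move_arm, never from a script. Its argument "moves" is a list that holds one entry, the list of rows, each a list of 7 numbers: the turn, a rotation vector about the world's x, y, z scaled (see below), then the shift along the world's x, y, z scaled (see below), then the opening, from -1 (shut) to 1 (fully open). A call has 1 to 8 rows; each row is the pose to reach, as a shift and turn from the pose commanded when the call began, turning the shorter way round; what a row does not reach only later rows make up. The controller multiplies each number of a shift by 0.1 m and each number of a turn by pi rad. A row lasts 1/8 s, in which the tool goes at most 62.5 mm and 10.7 degrees, less where a joint would pass 70% of its speed; a pose out of reach is approached as far as the arm can. A call with a number of a shift or a turn outside -1 to 1 is refused whole. A call with a gripper value outside its range is refused whole. The fingers move at their own pace and stop on an object; "squeeze" is the grip in N (left out, the last holds). Time passes only in rows, so rows that repeat a pose let the fingers close. It gives the time, the measured TCP pose, the force, the opening and the grip force at its end, in the units of the state.
- manip.sense(): the state, without advancing time (a new reading comes with each control period).
- camera(name): name is "scene" or "side" or "wrist"; returns a dict with "color" (400x640x3 uint8, red, green, blue), "range_z" (400x640 float32, m along the optical axis (not along the pixel's ray), 0 where there is no reading), "mtx" (3x3 intrinsics, pixels), "R" (3x3) and "t" (3): a world point X has camera coordinates R X + t. Camera axes: x right, y down, z forward; pixel columns grow to the right and rows downward; lengths in m; the calibration is good to about 2 mm. The wrist camera is an equidistant fisheye: a pixel r from the principal point sees the ray r / f radians off the axis. A picture is of the moment at which its call begins.
- manip.hand_in(): hands the job in; it is judged then, once.
The state is a dict: "clock": time; "joint_positions": joint angles; "dq": joint speeds; "joint_efforts": joint torques, N m; "tcp_pos": TCP position; "tool_rot": TCP orientation; "contact_force": force on the tool from outside, world axes, zero at the start; "wrist_torque": the same for the moment, N m; "width": finger opening in m; "grasp_force": force on a finger pad.
Only numpy, scipy, OpenCV 4.12 (cv2) and the standard library are available. Lean on these libraries where they do the work, as an engineer would, in place of code of your own. Each camera call takes 0.05 s, during which the arm holds its last target. There are 200 camera calls.

## Task

A jar with a stuck lid stands in the electric jar opener: push the opener's head down until its sprung grip pad presses on the lid and the orange band on the pad's stem has gone up into the head, but do not drive the pad hard up to its stop, and let go of the head, which stays where it is left. Then turn the opener's spring-return dial clockwise, past its first and second clicks to the third (the mark of three orange dots), and finish with the gripper still holding it there: it springs back if let go. Do not turn the dial before the pad is on the lid, leave the jar standing where it is, and disturb nothing else.

Things in the scene. Friction and masses are not known exactly. Their poses are not given: they have to be found in the camera images.
- opener: The jar opener, cream plastic, fixed, 150 mm (its x) by 270 mm (its y). Origin: centre of its underside, on the worktop; z up. The jar and head stand on its +y half (jar axis at x -22, y +65 mm), with a tower behind the jar (x +30 to +72 mm, 112 mm high); the control housing is its -y half (y -135 to -27 mm, flat deck 56 mm high) with the dial at x -8, y -85 mm.
- turntable (a point): Centre of the top of the opener's black rubber turntable, 21 mm above the worktop, on the jar axis. A grey jaw stands on either side along the opener's y: 46 mm long, 46 mm above the worktop, 90 mm between them.
- head (a joint): How far the head has slid down from its topmost position, m, 0 to 0.068; it moves straight down, starts within the top 14 mm, and takes a push of about 7 N (plus up to 6 N once the pad bears on a lid). Friction keeps it where it is left, also against the pad's spring.
- head_top (a point): Centre of the top of the round black push knob on the head, exactly above the jar axis: 42 mm across its rim, 34 mm at its waist, 33 mm high. The cream head below it is 84 mm wide (y) and 36 mm thick, reaching 40 mm in front of and 94 mm behind the knob's axis. Nothing on the opener stands higher than the knob. The head's underside lies 69 mm below this point.
- pad (a joint): How far the sprung round grip pad (black rubber, 56 mm across, under the head) is pressed up into the head, m: 0 hanging free, 0.020 at its stop. The orange band, the 8 mm of stem next to the head, has gone in at 0.008; about 0.012 is right. Spring: 2 N at first, 6 N at the stop.
- pad_face (a point): Centre of the pad's underside. With the pad free it lies 101 mm below head_top.
- dial (a joint): Dial angle, rad: 0 at home, grows clockwise seen from above; clicks at 0.42, 0.84 and 1.26 (third), stop at 1.33. A spring always drives it back to 0: about 0.05 N m at home, 0.10 at the third; each click must be pushed over (about 0.03 N m more).
- dial_grip (a point): Point on the dial's vertical axis, 28 mm above the deck, 10 mm below the top of its grip: a black bar 46 mm long along this point's x (pointer end with orange line: +x), 13 mm thick along its y, 30 mm tall above a round 48 mm skirt whose top is 8 mm above the deck. The pointer is turned 0.63 rad anticlockwise from the opener's x axis at home, 0.63 rad clockwise at the third click.
- honey_jar_lid (a point): Centre of the top of the honey jar's green lid. Jar 64 mm wide, 84 mm tall, loose. One of the three jars (any of them) stands in the opener within 5 mm of its axis, the other two on the round wooden board behind.
- red_jar_lid (a point): Centre of the top of the red cap of a spice jar, 44 mm wide, 106 mm tall, loose.
- yellow_jar_lid (a point): Centre of the top of the yellow cap of a spice jar, 44 mm wide, 96 mm tall, loose.
- mug: White mug with green dots, 78 x 114 x 93 mm, bystander; origin: centre of its underside.
- teaspoon: Teaspoon, 138 mm long, bystander lying at the front edge, right of the opener.
- tea_canister: White tea canister with wooden lid, 97 mm wide, 170 mm tall, bystander behind the opener.
- pepper_mill: Dark wooden pepper mill, 58 mm wide, 170 mm tall, bystander behind the opener.
- small_pan: Small steel pan without handle, 147 mm across, 37 mm high, bystander on the hob.
- lemon: Lemon, 83 x 58 x 58 mm, bystander at the front edge on the left.
Not all that is in view belongs to the job. Leave any turquoise look-alike of the part that bears red_jar_lid alone.

How it is judged:
On the way, in this order (a step that is already met when the one before it is completed fails the run):
1. the pad is pressed in by the lid of the jar, orange band gone, dial still at home and the head let go (value of joint pad between 0.006 and 0.0185 m and ((horizontal distance between honey_jar_lid and pad_face below 0.015 m and angle between honey_jar_lid's own z axis and vertical below 0.1 rad) or (horizontal distance between red_jar_lid and pad_face below 0.015 m and angle between red_jar_lid's own z axis and vertical below 0.1 rad) or (horizontal distance between yellow_jar_lid and pad_face below 0.015 m and angle between yellow_jar_lid's own z axis and vertical below 0.1 rad)) and value of joint dial below 0.1 rad and contact force between each of the arm, the fingers and anything else below 0.2 N), for 0.2 s.
2. the dial has been turned to the third click and is held there by the gripper (value of joint dial above 1.13 rad and contact force between the fingers and dial_c1 above 0.5 N), for 0.5 s.
At the end, for the whole second after the job is handed in: The gripper holds the dial at its third click (at least 1.13 rad, gripper in contact with its bar, at rest) through the last second, while the pad is pressed in 6 to 18.5 mm on the lid of the upright jar in the opener (lid within 15 mm of the pad's axis) (all of step 2 and velocity of joint dial below 0.2 rad/s and ((horizontal distance between honey_jar_lid and pad_face below 0.015 m and angle between honey_jar_lid's own z axis and vertical below 0.1 rad) or (horizontal distance between red_jar_lid and pad_face below 0.015 m and angle between red_jar_lid's own z axis and vertical below 0.1 rad) or (horizontal distance between yellow_jar_lid and pad_face below 0.015 m and angle between yellow_jar_lid's own z axis and vertical below 0.1 rad)) and value of joint pad between 0.006 and 0.0185 m); the arm keeps its last pose, push and grip.
It fails at once if the dial is turned while the pad is not on the lid (value of joint dial above 0.25 rad and value of joint pad below 0.004 m).
It fails at once if the pad is driven up to its stop (value of joint pad above 0.0196 m).
It fails at once if a jar is knocked over or shifted (angle between any of honey_jar_lid, red_jar_lid, yellow_jar_lid's own z axis and vertical above 0.25 rad or distance of any of honey_jar_lid, red_jar_lid, yellow_jar_lid from where it was at the start of the episode above 0.015 m).
It fails at once if a bystander is disturbed (distance of any of mug, teaspoon, tea_canister, pepper_mill, lemon, small_pan from where it was at the start of the episode above 0.02 m).
It also fails if it takes over 48 s, if anything falls off the work surface, if the arm or the gripper's body presses on something with over 40 N, if the wrist force passes 120 N, or if a joint passes its speed limit or range.

## Working session

There is one attempt and no reset: what is moved stays moved. The work goes in short steps, Python scripts to look and compute and a tool call to move; the robot and the scene stay as the last step left them, time stands still between calls to the robot, and variables do not carry over. Pictures are saved under pics/ and viewed, at most 11 in all, crops included, and the job is handed in when it is done.

Besides the shell and the picture viewer there is one more tool, called after ">>>" as name([rows], argument=value, ...), one row to a line, values as JSON. move_arm: Moves the arm, as the interface text tells. Shifts and turns lie within -1 to 1; 1 stands for 0.1 m of shift or pi rad of turn. Its arguments: {"type":"object","properties":{"moves":{"type":"array"},"squeeze":{"type":"number"}},"required":["moves"]}

```bash
mkdir -p pics; cat > h.py <<'E'
import numpy as np, cv2
from cell import manip, camera
def pts(c):
    z=c["range_z"];K=c["mtx"];v,u=np.mgrid[:z.shape[0],:z.shape[1]]
    P=np.stack([(u-K[0,2])/K[0,0]*z,(v-K[1,2])/K[1,1]*z,z],-1)
    return (P-c["t"])@c["R"]
E
python3 - <<'E'
from h import *
for n in("scene","side"):
    c=camera(n);np.savez(f"{n}0.npz",**c);cv2.imwrite(f"pics/{n}0.png",c["color"][...,::-1]);print(n,c["mtx"].tolist(),(-c["R"].T@c["t"]).round(3),c["R"][2].round(2))
s=manip.sense();print(s["tcp_pos"],s["tool_rot"],s["clock"])
E
```

```text
scene [[415.74727167686643, 0.0, 319.91537154466715], [0.0, 415.74727167686643, 197.903759151487], [0.0, 0.0, 1.0]] [ 1.000e-03 -1.070e+00  1.161e+00] [ 0.38  0.68 -0.63]
side [[490.99401790319075, 0.0, 322.5693161686863], [0.0, 490.99401790319075, 202.56390654731214], [0.0, 0.0, 1.0]] [-0.784  0.612  1.357] [ 0.71 -0.32 -0.63]
[0.27187687 0.58998822 0.25250783] [-1.23709644e-04  2.14229375e-01  9.76783101e-01 -7.29621634e-04] 0.1
```

View pics/scene0.png

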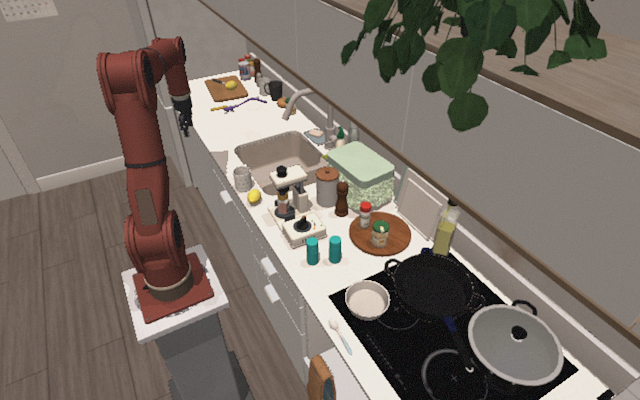

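View pics/side0.png

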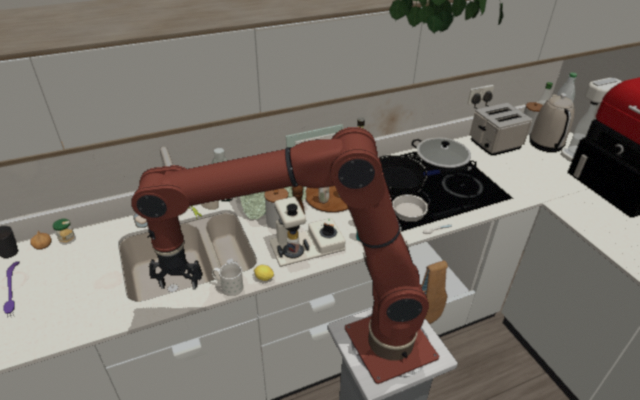

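Scene view: black knob near (283,171), dial near (303,224), turquoise jars at (313,250) and (335,250) right by the control housing. Red and green lids are on the board, so the yellow jar is in the opener. The side view shows the knob at (292,210) and the dial at (328,231).

```bash
python3 - <<'E'
from h import *
for n,(u,v,w,h) in dict(scene=(225,140,150,140),side=(240,185,130,95)).items():
    c=dict(np.load(f"{n}0.npz"));P=pts(c);col=c["color"]
    cv2.imwrite(f"pics/{n}_crop.png",cv2.resize(col[v:v+h,u:u+w,::-1],None,fx=5 if n=="scene" else 6,fy=4 if n=="scene" else 6,interpolation=cv2.INTER_CUBIC))
    Q=P[v:v+h,u:u+w].reshape(-1,3);C=col[v:v+h,u:u+w].reshape(-1,3).astype(int)
    dark=C.max(1)<60; cream=(C.min(1)>110)
    kz=(Q[:,2]>.17)&(Q[:,0]>.3)&(Q[:,0]<.9)&(Q[:,1]<.3)
    def show(t,m):
        if m.sum(): print(n,t,m.sum(),np.median(Q[m],0).round(3),Q[m].min(0).round(3),Q[m].max(0).round(3))
    near=(Q[:,0]>.4)&(Q[:,0]<.85)&(abs(Q[:,1])<.35)
    show("dark high",near&dark&(Q[:,2]>.14)); show("dark mid",near&dark&(Q[:,2]>.06)&(Q[:,2]<.11))
    d=near&cream&(abs(Q[:,2]-.056)<.006); show("deck",d)
    if d.sum()>20: 
        r=cv2.minAreaRect((Q[d][:,:2]*1000).astype(np.float32)); print("rect",r)
    show("headtop cream",near&cream&(Q[:,2]>.15)&(Q[:,2]<.2))
    t=near&(C[:,1]>C[:,0]+40)&(C[:,2]>C[:,0]+40); show("turq",t)
E
```

```text
scene dark high 123 [0.5   0.131 0.223] [0.48  0.025 0.141] [0.695 0.154 0.247]
scene dark mid 132 [ 0.514 -0.011  0.079] [ 0.486 -0.196  0.06 ] [0.729 0.041 0.11 ]
scene deck 637 [ 0.543 -0.004  0.057] [ 0.406 -0.199  0.05 ] [0.842 0.308 0.062]
rect ((539.6869506835938, 19.559906005859375), (343.0429992675781, 543.6334228515625), 52.821990966796875)
scene headtop cream 932 [0.797 0.106 0.182] [ 0.463 -0.019  0.151] [0.85  0.252 0.2  ]
scene turq 563 [ 0.497 -0.162  0.077] [ 0.459 -0.198  0.005] [ 0.58  -0.122  0.114]
side dark high 123 [0.488 0.153 0.221] [0.468 0.13  0.141] [0.514 0.171 0.246]
side dark mid 123 [0.5   0.008 0.072] [ 0.474 -0.021  0.06 ] [0.705 0.172 0.109]
side deck 519 [0.517 0.025 0.055] [ 0.419 -0.094  0.05 ] [0.802 0.315 0.062]
rect ((591.1842041015625, 109.13706970214844), (363.45330810546875, 388.3121643066406), 81.628662109375)
side headtop cream 86 [0.465 0.153 0.193] [0.457 0.105 0.151] [0.662 0.19  0.2  ]
```

View pics/scene_crop.png

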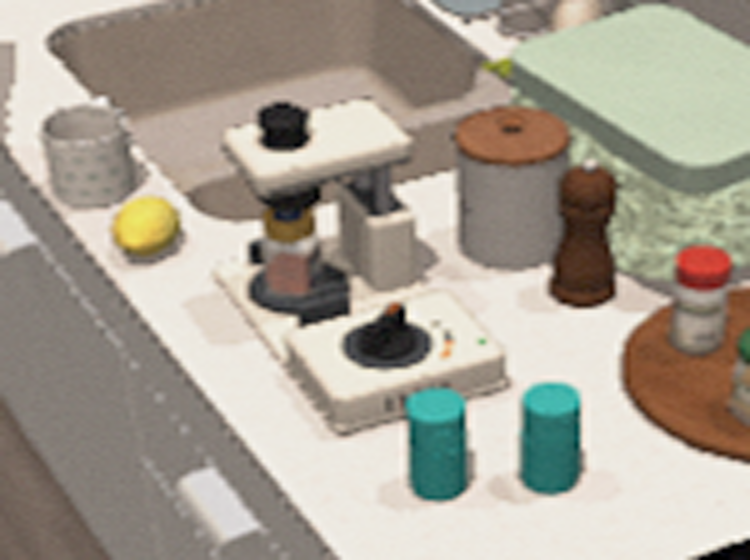

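View pics/side_crop.png

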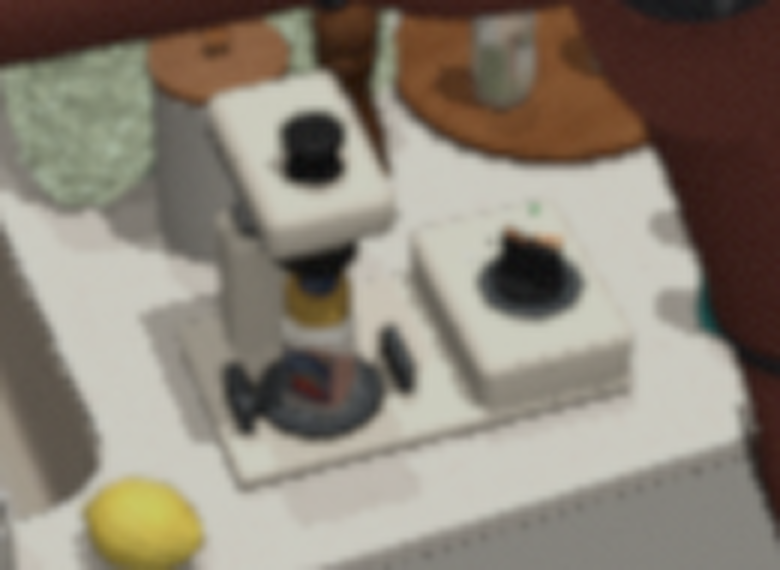

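```bash
python3 - <<'E'
from h import *
for n in("scene","side"):
    c=dict(np.load(f"{n}0.npz"));P=pts(c).reshape(-1,3);C=c["color"].reshape(-1,3).astype(int)
    def box(x,y,z): return (abs(P[:,0]-x[0])<x[1])&(abs(P[:,1]-y[0])<y[1])&(P[:,2]>z[0])&(P[:,2]<z[1])
    dark=C.max(1)<75
    k=box((.495,.05),(.145,.05),(.225,.27)); zt=np.percentile(P[k][:,2],90)
    t=k&(P[:,2]>zt-.006); print(n,"knob ztop",zt.round(4),t.sum(),((P[t].min(0)+P[t].max(0))/2).round(4),np.ptp(P[t],axis=0).round(3),"circle",[np.round(a,1) for a in cv2.minEnclosingCircle((P[t][:,:2]*1000).astype(np.float32))])
    h=box((.52,.12),(.145,.09),(.195,.222))&(C.min(1)>90); print("headtop",h.sum(),np.median(P[h],0).round(3),cv2.minAreaRect((P[h][:,:2]*1000).astype(np.float32)))
    d=box((.515,.085),(-.01,.09),(.050,.0615))&(C.min(1)>90); print("deck",d.sum(),cv2.minAreaRect((P[d][:,:2]*1000).astype(np.float32)))
    s=box((.51,.05),(-.005,.05),(.0605,.11))&dark; print("dial",s.sum(),cv2.minEnclosingCircle((P[s][:,:2]*1000).astype(np.float32)))
    b=s&(P[:,2]>.082); print("bar",b.sum(),P[b].mean(0).round(3),cv2.minAreaRect((P[b][:,:2]*1000).astype(np.float32)))
E
```

```text
scene knob ztop 0.2454 53 [0.5034 0.144  0.2433] [0.035 0.041 0.007] circle [array([502.1, 144.2]), np.float64(20.9)]
headtop 422 [0.536 0.125 0.209] ((528.2836303710938, 142.50897216796875), (88.40666198730469, 132.74462890625), 87.28307342529297)
deck 487 ((516.5079345703125, -2.6450157165527344), (109.85623931884766, 149.04537963867188), 88.89759063720703)
dial 111 ((508.89599609375, -9.537303924560547), 30.951398849487305)
bar 29 [ 0.504 -0.013  0.091] ((509.3186340332031, -9.839871406555176), (43.01625442504883, 11.891368865966797), 22.504051208496094)
side knob ztop 0.2431 51 [0.5009 0.1506 0.2419] [0.038 0.038 0.009] circle [array([499.4, 150.5]), np.float64(21.3)]
headtop 442 [0.512 0.159 0.207] ((527.9467163085938, 148.28448486328125), (85.10272979736328, 144.3895721435547), 86.51663208007812)
deck 448 ((513.3118896484375, 3.729969024658203), (105.30146789550781, 149.21649169921875), 88.4062271118164)
dial 100 ((502.9674072265625, 3.8491172790527344), 26.83889389038086)
bar 27 [ 0.5   -0.001  0.089] ((503.7784118652344, -0.6404037475585938), (38.90525817871094, 13.529194831848145), 28.190513610839844)
```

Estimates: knob top is about (0.501, 0.147, 0.245), the dial axis about (0.508, -0.003), and opener yaw about -2°. The yellow lid should be at z = 0.117, so the target head_top height is about 0.206.

>>> move_arm([
  [[0,0,0.03,0.2,-0.4,0.25,-1],[0,0,0.06,0.45,-0.9,0.45,-1],[0,0,0.09,0.5,-1,0.45,-1]],
])

```text
clock: 0.48
tcp_pos: [0.3253, 0.4873, 0.3004]
tool_rot: [0.001, 0.076, 0.997, 0.001]
contact_force: [-0.3, 0.5, 0.1]
width: 0.0322
grasp_force: 0.0
```

>>> move_arm([
  [[0,0,0.03,0.25,-0.5,0,-1],[0,0,0.06,0.5,-0.95,0,-1],[0,0,0.09,0.5,-1,0,-1]],
])

```text
clock: 0.85
tcp_pos: [0.3747, 0.3863, 0.2984]
tool_rot: [0.0, -0.065, 0.998, -0.001]
contact_force: [-0.5, 0.6, -0.6]
width: 0.0006
grasp_force: 0.0
```

>>> move_arm([
  [[0,0,0.03,0.25,-0.5,0,-1],[0,0,0.06,0.5,-0.95,0,-1],[0,0,0.09,0.5,-1,0,-1]],
])

```text
clock: 1.23
tcp_pos: [0.4242, 0.2862, 0.2983]
tool_rot: [0.0, -0.205, 0.979, -0.0]
contact_force: [-0.3, 0.7, 0.2]
width: -0.0
grasp_force: 0.0
```

>>> move_arm([
  [[0,0,0.03,0.3,-0.5,0,-1],[0,0,0.067,0.55,-0.95,0,-1],[0,0,0.067,0.6,-1,0,-1]],
])

```text
clock: 1.6
tcp_pos: [0.4835, 0.1862, 0.2983]
tool_rot: [-0.0, -0.306, 0.952, -0.0]
contact_force: [0.4, -0.1, 0.2]
width: -0.0001
grasp_force: 0.0
```

```bash
python3 - <<'E'
from h import *
s=manip.sense();print(s)
c=camera("wrist");np.savez("w1.npz",**c);cv2.imwrite("pics/w1.png",c["color"][...,::-1]);print(c["mtx"],c["R"],c["t"])
E
```

```text
{'clock': 1.6, 'joint_positions': array([-0.73730233,  0.03522794,  0.2927846 ,  1.72651859, -0.00938427,
        1.38153546,  1.74992924]), 'dq': array([ 0.02314017,  0.05458223, -0.01182016, -0.04858805, -0.04298181,
       -0.00036529,  0.01612845]), 'joint_efforts': array([ 1.27423558e+00, -4.18139720e+01,  2.07036585e+00, -4.06353021e+01,
        4.56047645e-01,  8.40198481e-03,  1.65239777e+00]), 'tcp_pos': array([0.48353856, 0.18622525, 0.29825505]), 'tool_rot': array([-2.75535118e-05, -3.06036861e-01,  9.52019541e-01, -4.82398122e-04]), 'contact_force': array([ 0.42938002, -0.09871939,  0.15282813]), 'wrist_torque': array([ 0.07910965, -0.03352069,  0.01842369]), 'grasp_force': 0.0, 'width': -9.259142089258218e-05}
[[309.70691629   0.         320.45729883]
 [  0.         309.70691629 197.38664171]
 [  0.           0.           1.        ]] [[-5.82118126e-01  8.13104221e-01 -1.15028873e-04]
 [ 7.69225255e-01  5.50750101e-01  3.23985854e-01]
 [ 2.63497617e-01  1.88509555e-01 -9.46061918e-01]] [ 0.13170361 -0.53083458  0.26056904]
```

View pics/w1.png

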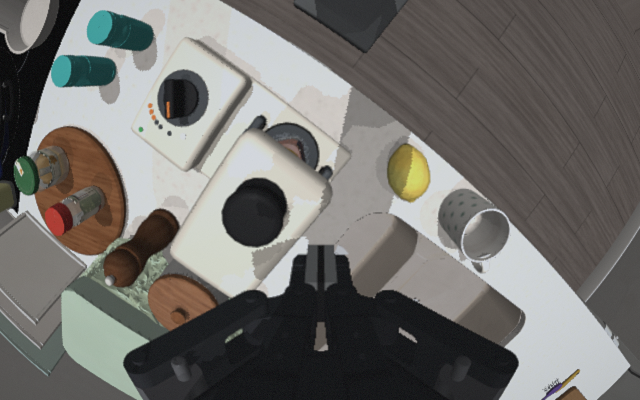

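Wrist view: knob centred at (254,212), dial at (183,95) with its orange pointer at (168,105), and dots from (150,105) to (165,130).

```bash
cat >> h.py <<'E'
def ray(c,uv,z):
    uv=np.atleast_2d(uv).astype(float);K=c["mtx"];d=(uv-K[:2,2])/K[0,0];th=np.linalg.norm(d,axis=1,keepdims=True)
    D=np.hstack([np.sin(th)*d/th,np.cos(th)])@c["R"];o=-c["R"].T@c["t"]
    return o+D*((z-o[2])/D[:,2:])
E
python3 - <<'E'
from h import *
c=dict(np.load("w1.npz"));col=c["color"].astype(int)
m=((col.max(2)<70)*255).astype(np.uint8)
n,l,st,ce=cv2.connectedComponentsWithStats(m)
for name,(u,v),z in(("knob",(254,205),.245),("dial",(190,95),.064)):
    i=l[v,u];print(name,st[i],ce[i])
    cs,_=cv2.findContours((l==i).astype(np.uint8),0,1);q=ray(c,cs[0][:,0],z)
    print(cv2.minEnclosingCircle((q[:,:2]*1000).astype(np.float32)),q.mean(0))
o=(col[...,0]>col[...,2]+60)&(col[...,0]>120);o[:80]=0;o[150:]=0;o[:,:140]=0;o[:,205:]=0
n,l,st,ce=cv2.connectedComponentsWithStats(o.astype(np.uint8))
for i in range(1,n):
    if st[i][4]>5: print(st[i],ce[i],ray(c,ce[i],.094 if st[i][4]>25 else .056)[0].round(4))
x=c["color"][60:135,130:235,::-1];cv2.imwrite("pics/w1d.png",cv2.resize(x,None,fx=7,fy=7,interpolation=cv2.INTER_CUBIC))
E
```

```text
knob [ 222  178   65   69 3352] [254.73538186 212.26133652]
((496.82440185546875, 143.1641845703125), 23.38262176513672) [0.4964827  0.14378255 0.245     ]
dial [ 163   75   37   50 1287] [180.4048174   98.22144522]
((513.1222534179688, -5.072231292724609), 31.80691146850586) [ 0.51259718 -0.00446427  0.064     ]
[148 103   4   5  17] [149.41176471 105.11764706] [ 0.5432 -0.0422  0.056 ]
[167 102   3  16  40] [167.8   109.875] [0.5221 0.001  0.094 ]
[149 109   4   5  17] [150.76470588 111.05882353] [ 0.5488 -0.0363  0.056 ]
[152 115   4   5  18] [153.33333333 117.        ] [ 0.5534 -0.0289  0.056 ]
```

View pics/w1d.png

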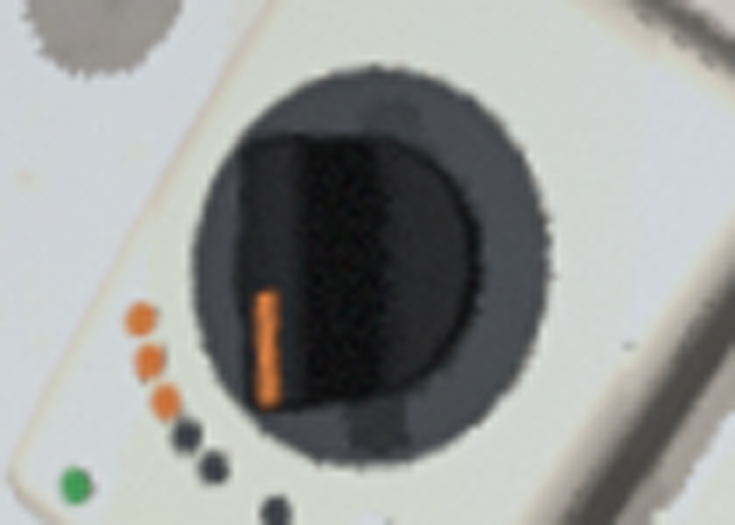

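>>> move_arm([
  [[0,0,0,0.15,-0.4,0,-1],[0,0,0,0.15,-0.41,-0.2,-1],[0,0,0,0.15,-0.41,-0.32,-1],[0,0,0,0.15,-0.41,-0.42,-1],[0,0,0,0.15,-0.41,-0.5,-1],[0,0,0,0.15,-0.41,-0.55,-1],[0,0,0,0.15,-0.41,-0.55,-1]],
])

```text
clock: 2.52
tcp_pos: [0.4965, 0.1506, 0.2431]
tool_rot: [-0.0, -0.309, 0.951, 0.0]
contact_force: [0.2, 0.8, -0.3]
width: 0.0001
grasp_force: 0.0
```

```bash
python3 - <<'E'
from h import *
c=camera("side");P=pts(c)
k=P[195:225,275:310].reshape(-1,3)
C=c["color"]
cv2.imwrite("pics/side2.png",cv2.resize(C[190:275,250:340,::-1],None,fx=6,fy=6,interpolation=cv2.INTER_CUBIC))
Q=P.reshape(-1,3);h=(abs(Q[:,0]-.52)<.1)&(abs(Q[:,1]-.147)<.06)&(Q[:,2]>.16)&(Q[:,2]<.215)&(C.reshape(-1,3).min(1)>90)
print(h.sum(),np.percentile(Q[h][:,2],[25,50,75]))
E
```

```text
436 [0.18060459 0.18603956 0.18856808]
```

View pics/side2.png

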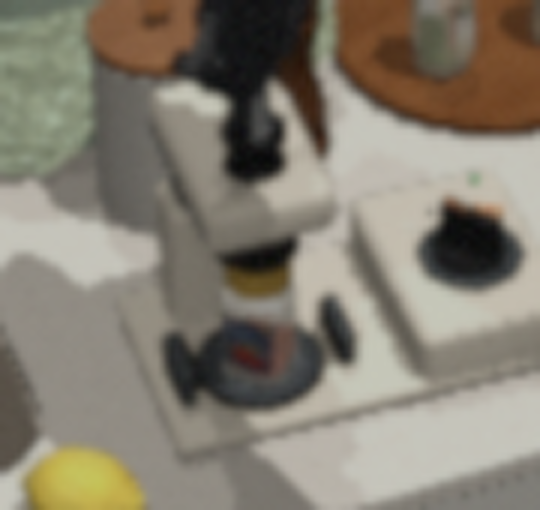

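The side view shows the head pushed down with the pad almost on the yellow lid (255,270 in the crop). The knob top is at about 0.220, so about 15 mm remain.

>>> move_arm([
  [[0,0,0,0,0,-0.06,-1],[0,0,0,0,0,-0.11,-1],[0,0,0,0,0,-0.15,-1],[0,0,0,0,0,-0.15,-1]],
])

```text
clock: 3.08
tcp_pos: [0.4969, 0.1504, 0.2289]
tool_rot: [0.0, -0.309, 0.951, 0.0]
contact_force: [-3.4, 0.7, 7.8]
width: -0.0001
grasp_force: 3.3
```

```bash
python3 - <<'E'
from h import *
print(manip.sense()["contact_force"],manip.sense()["tcp_pos"])
E
```

```text
[-3.35239821  0.68907657  7.8029524 ] [0.49687563 0.1504444  0.22891034]
```

>>> move_arm([
  [[0,0,0,0,0,0.3,-1],[0,0,0,0,0,0.5,-1],[0,0,0,0.05,-0.5,0.5,-0.1],[0,0,0,0.1,-1,0.5,-0.1],[0,0,0,0.1,-1,0.5,-0.1]],
])

```text
clock: 3.7
tcp_pos: [0.5074, 0.0455, 0.2785]
tool_rot: [0.0, -0.305, 0.952, -0.0]
contact_force: [-0.5, 0.7, -0.2]
width: 0.0389
grasp_force: 0.0
```

```bash
python3 - <<'E'
from h import *
s=manip.sense();print(s["tcp_pos"],s["joint_positions"].round(2),s["width"])
c=camera("side");Q=pts(c).reshape(-1,3);C=c["color"]
cv2.imwrite("pics/side3.png",cv2.resize(C[190:275,250:340,::-1],None,fx=6,fy=6,interpolation=cv2.INTER_CUBIC))
h=(abs(Q[:,0]-.52)<.1)&(abs(Q[:,1]-.147)<.06)&(Q[:,2]>.15)&(Q[:,2]<.215)&(C.reshape(-1,3).min(1)>90)
print(h.sum(),np.percentile(Q[h][:,2],[25,50,75]))
c=camera("wrist");np.savez("w2.npz",**c);cv2.imwrite("pics/w2.png",c["color"][...,::-1])
E
```

```text
[0.50736237 0.04548356 0.2785179 ] [-0.59  0.02  0.42  1.78 -0.01  1.34  2.03] 0.03888285224656696
470 [0.16875677 0.17269483 0.17520689]
```

View pics/side3.png

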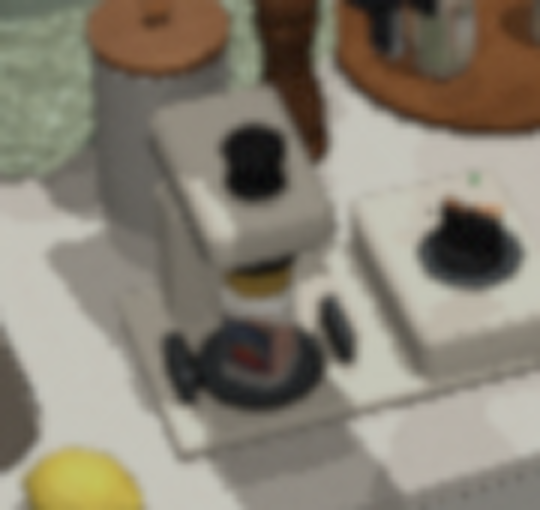

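View pics/w2.png

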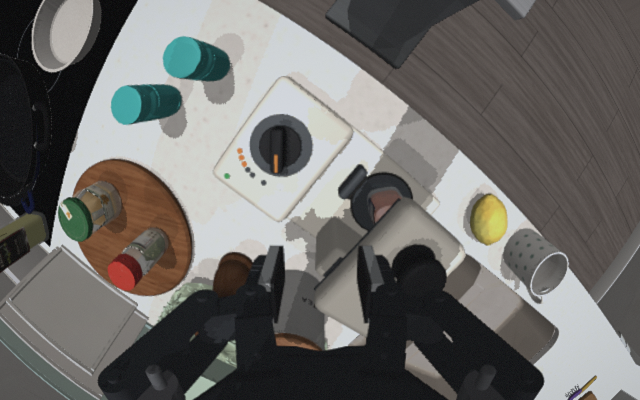

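The side view shows the head left lowered with no orange visible. Wrist view: dial skirt at about (282,146), orange pointer line at (276,155)–(277,172), everything clear around it.

```bash
python3 - <<'E'
from h import *
c=dict(np.load("w2.npz"));col=c["color"].astype(int)
m=((col.max(2)<95)*255).astype(np.uint8);m[:105]=0;m[190:]=0;m[:,:245]=0;m[:,322:]=0
n,l,st,ce=cv2.connectedComponentsWithStats(m);i=l[140,280];print(st[i])
cs,_=cv2.findContours((l==i).astype(np.uint8),0,1);q=ray(c,cs[0][:,0],.062)
print("skirt",cv2.minEnclosingCircle((q[:,:2]*1000).astype(np.float32)),cv2.fitEllipse((q[:,:2]*1000).astype(np.float32)))
o=(col[...,0]>col[...,2]+60)&(col[...,0]>120);o[:148]=0;o[178:]=0;o[:,:268]=0;o[:,290:]=0
v,u=np.nonzero(o);q=ray(c,np.c_[u,v],.094);vx,vy,x,y=cv2.fitLine((q[:,:2]*1000).astype(np.float32),2,0,.1,.1).ravel()
print("line deg",np.degrees(np.arctan2(vy,vx)),x,y,len(u),q.min(0),q.max(0))
g=ray(c,[[282,146]],.064);print(g)
E
```

```text
[ 251  115   61   61 2802]
skirt ((510.59478759765625, -5.7519755363464355), 34.31024932861328) ((510.55450439453125, -5.636438846588135), (67.02884674072266, 67.14924621582031), 123.73297119140625)
line deg 33.931873 521.82135 0.76863754 69 [ 0.5142864  -0.00527563  0.094     ] [0.52961952 0.00644988 0.094     ]
[[ 0.50940059 -0.00390829  0.064     ]]
```

>>> move_arm([
  [[0,0,-0.009,0.03,-0.4,-0.2,-0.1],[0,0,-0.009,0.03,-0.55,-0.6,-0.1],[0,0,-0.009,0.03,-0.55,-1,-0.1],[0,0,-0.009,0.03,-0.55,-1,-0.1]],
])

```text
clock: 4.3
tcp_pos: [0.5082, -0.0043, 0.1759]
tool_rot: [-0.003, -0.296, 0.955, 0.0]
contact_force: [-0.1, -0.1, 1.3]
width: 0.0386
grasp_force: 0.0
```

```bash
python3 - <<'E'
from h import *
s=manip.sense();print(s["tcp_pos"],s["tool_rot"],s["joint_positions"].round(2))
c=camera("wrist");cv2.imwrite("pics/w3.png",c["color"][100:360,160:480,::-1])
print(manip.sense()["tcp_pos"])
E
```

```text
[ 0.50818916 -0.00427272  0.17585155] [-2.74381231e-03 -2.95811967e-01  9.55242192e-01  3.26043700e-04] [-0.52  0.1   0.48  1.92 -0.05  1.13  2.14]
[ 0.50955546 -0.00429405  0.17794913]
```

View pics/w3.png

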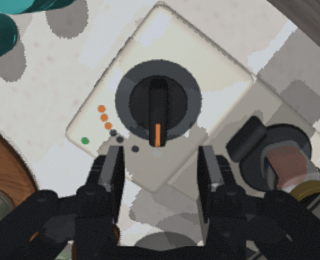

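The wrist crop shows the bar at column 158, midway between the fingers (at 123 and 200) and parallel to them. Descending.

>>> move_arm([
  [[0,0,0,0,-0.01,-0.35,-0.1],[0,0,0,0,-0.01,-0.65,-0.1],[0,0,0,0,-0.01,-0.87,-0.1],[0,0,0,0,-0.01,-0.87,-0.2],[0,0,0,0,-0.01,-0.87,-0.2]],
])

```text
clock: 4.97
tcp_pos: [0.5114, -0.0061, 0.0932]
tool_rot: [0.001, -0.295, 0.955, -0.0]
contact_force: [-0.2, 0.2, 1.3]
width: 0.0343
grasp_force: 0.0
```

>>> move_arm([
  [[0,0,0,0,0,0,-0.6],[0,0,0,0,0,0,-0.9],[0,0,0,0,0,0,-1],[0,0,0,0,0,0,-1],[0,0,0,0,0,0,-1]],
], squeeze=40)

```text
clock: 5.6
tcp_pos: [0.5104, -0.0054, 0.0928]
tool_rot: [0.001, -0.295, 0.956, 0.001]
contact_force: [-5.0, 4.0, 9.7]
width: 0.0124
grasp_force: 41.4
```

>>> move_arm([
  [[0,0,-0.05,0,0,0,-1],[0,0,-0.1,0,0,0,-1],[0,0,-0.15,0,0,0,-1],[0,0,-0.2,0,0,0,-1],[0,0,-0.25,0,0,0,-1],[0,0,-0.3,0,0,0,-1],[0,0,-0.35,0,0,0,-1],[0,0,-0.39,0,0,0,-1]],
], squeeze=50)

```text
clock: 6.6
tcp_pos: [0.5103, -0.0044, 0.0928]
tool_rot: [-0.0, 0.31, 0.951, 0.002]
contact_force: [-6.2, 7.5, 11.9]
width: 0.012
grasp_force: 50.6
```

>>> move_arm([
  [[0,0,0.008,0,0,0,-1],[0,0,-0.008,0,0,0,-1],[0,0,-0.008,0,0,0,-1],[0,0,-0.008,0,0,0,-1],[0,0,-0.008,0,0,0,-1]],
])

```text
clock: 7.22
tcp_pos: [0.5103, -0.0044, 0.0928]
tool_rot: [-0.0, 0.319, 0.948, 0.002]
contact_force: [-5.6, 7.6, 12.5]
width: 0.0123
grasp_force: 50.7
```

```bash
python3 - <<'E'
from h import *
s=manip.sense();q=s["tool_rot"];print(s["tcp_pos"],np.degrees(2*np.arctan2(q[2],q[1]))-90,s["wrist_torque"],s["contact_force"],s["grasp_force"])
c=camera("wrist");cv2.imwrite("pics/w4.png",cv2.resize(c["color"][100:360,160:480,::-1],None,fx=2,fy=2))
E
```

```text
[ 0.51032546 -0.00437062  0.09281879] 52.76210228680716 [1.40331659 1.32272934 0.04644485] [-5.64543844  7.64313351 12.50809916] 50.73649764060974
```

View pics/w4.png

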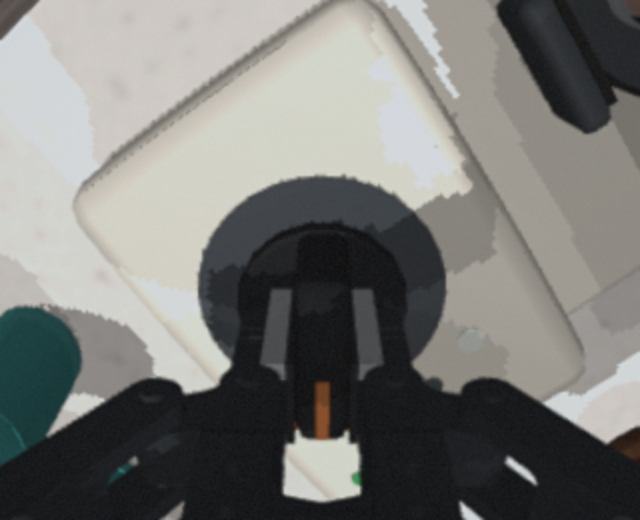

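The fingers hold the bar squarely, turned 1.25 rad from home. Handing in.

```bash
python3 -c "
from cell import manip
print(manip.hand_in())"
```

```text
the job is handed in; nothing more can be done
None
```

I handed in the job with the pad pressed about 11–12 mm onto the yellow jar's lid, the head let go, and the gripper holding the dial about 1.25 rad from home, at the third click; the hand-in returned no verdict.

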